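# Hold the mosaic sample tilted under the raking light

## Task

Get the mosaic sample ready for a raking-light check: first turn the black knob on the grey light control clockwise until its white pointer meets the red mark on the dial and leave it there, then take the hinged mosaic flap by its wooden bar, swing it up until the flap's white pointer meets the red clip on the steel arc, and keep it there. Finish while still holding the flap up with the gripper, since it falls shut when let go; do not shift the red marks, and leave everything else on the bench where it is.

Things in the scene. Friction and masses are not known exactly. Their poses are not given: they have to be found in the camera images.
- knob_grip (a point): Black bar-grip knob on a grey control box (120 x 120 x 34 mm, fixed). The grip bar is 48 mm long, 14 mm thick, from 44 to 78 mm above the bench, over a black disc of 27 mm radius; nothing rises beside it. This point is on the knob's vertical axis, 67 mm above the bench, where to grip. Its x axis runs along the grip bar towards the white pointer, turning with the knob; z is up.
- knob_pointer (a point): Tip of the knob's white pointer, 42 mm from the knob's axis, 40 mm above the bench, at one end of the grip bar's direction. It turns with the knob.
- knob_mark (a point): The red mark (12 mm wide, 10 mm tall) at the edge of the dark teal dial: the point, 42 mm from the knob's axis and at the pointer's height, where the pointer tip must come. The knob must turn 0.5 to 1.5 rad clockwise, seen from above, to reach it. The mark does not turn with the knob, it is held only by friction.
- knob (a joint): Knob angle in rad, 0 to 2.2; it grows clockwise seen from above. It turns with slight friction (0.05 N m) and stays where it is left.
- flap_hinge (a point): Middle of the mosaic flap's hinge line, 60 mm above the bench, on a fixed sage green stand. The flap is a plywood board with tiles on top, 200 mm along the hinge, 175 mm from hinge line to edge, 12 mm thick, 0.4 to 0.85 kg. Axes, swinging with the flap: x the hinge line, -y from the hinge to the bar, z out of the tiled face. A 103 mm tall light bar stands 32 mm behind the hinge.
- flap_bar (a point): Middle of the flap's wooden hand bar: round, 14 mm thick, 150 mm long, parallel to the hinge line, 240 mm from it and 65 mm beyond the board's edge, on two 10 mm steel arms 70 mm either side of this point, with free air under and around it between them. 60 mm above the bench when shut; rises on a circle about the hinge. Axes as flap_hinge.
- flap_pointer (a point): Tip of the flap's white pointer: 197 mm from the hinge line in the flap's plane, 112 mm along +x from the middle; swings with the flap.
- flap_mark (a point): Middle of the face of the red clip (24 mm wide along the arc) on the fixed steel arc of 205 mm radius standing beside the flap, 125 mm along the hinge's +x from the middle: the point where the flap's pointer tip must come. It is at a flap angle of 0.45 to 0.95 rad. The clip is held by friction only.
- flap (a joint): Flap angle in rad: 0 shut and level, growing as the bar rises, at most 1.4. The hinge is nearly free, so the flap falls shut when let go.
- tile_mid (a point): Bystander: middle of a peach ceramic tile, 100 x 100 x 8 mm, lying on the bench.
- weight_mid (a point): Bystander: middle of a brass weight, 44 mm across, 58 mm tall.
- dish_mid (a point): Bystander: middle of a white ceramic dish, 90 mm across, 28 mm tall, with a smoky glass marble in it.
- marble_center (a point): Bystander: centre of the smoky glass marble, 24 mm across, in the dish. (A jar, a glue bottle, a cup, a sorting tray and a peg shelf stand fixed at the edges of the bench, out of the way.)
There are look-alikes about, which are no part of the job. Leave any purple look-alike of the part that bears knob_grip alone.

How it is judged:
By the outcome, as a careful person would: the job done as asked, in the order asked, and still so for the second after the job is handed in, while the arm keeps its last pose, push and grip.
It also fails if it takes over 51 s, if anything falls off the work surface, if the arm or the gripper's body presses on something with over 40 N, if the wrist force passes 120 N, or if a joint passes its speed limit or range.

## Robot

A 6-joint arm with a two-finger parallel gripper is mounted at the origin on the work surface. World frame = base frame: x ahead of the robot, y to its left, z up, the work surface at z = 0. Lengths are in m, angles in rad, forces in N, time in s.
With the tool pointing down it reaches from about 0.225 to 0.875 m from the base axis. Payload 3.4 kg.
Tool frame: the origin (TCP) lies between the finger pads; the fingertips stand 17 mm ahead of it and the grasp point (between the pads) lies 2 mm behind it; y points along the fingers, z is the direction in which the jaws open and shut, and the axes are right-handed (so a half turn about y gives the same grasp; the last joint's range is limited). The gripper opens to 85 mm and grips with 20 to 120 N. Pads are 22 mm wide; open, the fingers measure 114 mm over their backs; the gripper's body (76 mm by 85 mm) begins 54 mm behind the grasp point. The pads swing forward as they close: fully open they stand 13 mm farther back than shut.
Start: joints at [1.129, 0.276, 1.505, -0, 1.361, -0.121], TCP at [0.181, 0.546, 0.248] pointing down, gripper open.
Joint ranges: [-2.89, 2.89], [-0.75, 2.08], [0.22, 2.7], [-1.18, 4.32], [0.11, 2.71], [-2.7, 2.7]. Speed limits (rad/s): [2.57, 2.57, 3.14, 3.14, 3.14, 3.14].

## Interface

Orientations are given as a unit quaternion [w, x, y, z].
In Python, from rig import manip, get_image, camera_model, sign_off, spot_in, silhouettes, spot_point gives the robot as it stands.
- The arm moves only by the tool jog_arm, never from a script. Its argument "targets" is a list of rows, each a list of 3 entries, a list of its own where there are three numbers: the finger opening in m, from 0 to 0.0854, then the shift along the world's x, y, z in m, then the turn about the world's z in rad. In form: [[claw, [x, y, z], spin], ...]. A call has 1 to 10 rows; each row shifts and turns the commanded pose from where the row before left it; what a row does not reach is not made up. A row lasts 1/8 s, in which the tool goes at most 62.5 mm and 10.7 degrees, less where a joint would pass 70% of its speed; a pose out of reach is approached as far as the arm can. A call with a gripper value outside its range is refused whole. The fingers move at their own pace and stop on an object; "force" is the grip in N (left out, the last holds). Time passes only in rows, so rows that do not move let the fingers close. It gives the time, the measured TCP pose, the force and the opening at its end, in the units of the state.
- manip.get_state(): the state, without advancing time (a new reading comes with each control period).
- get_image(name): name is "side" or "top"; returns (picture, depth): 384x512x3 uint8, red, green, blue; 384x512 float32, m along the optical axis (not along the pixel's ray), 0 where there is no reading.
- camera_model(name): a dict with "mtx" (3x3 intrinsics, pixels), "distortion" ([k1, k2, p1, p2, k3] as OpenCV has them; the pictures are not rectified), "world_from_camera" (4x4, takes a point from camera to world coordinates). Camera axes: x right, y up, looking along -z (the intrinsics and any distortion apply to the point x, -y, -z); pixel columns grow to the right and rows downward; lengths in m; the calibration is good to about 2 mm. A picture is of the moment at which its call begins. camera_model takes no time and is no camera call.
- sign_off(): hands the job in, once; it reports no verdict.
Trained networks look in the newest picture that a camera, given by its name, has taken for a name from the list of things; names that differ only in an ending like _2 or _b are one class to them, and where a whole thing is asked for, a point or a joint stands for the part that bears it (a point fixed in the world has none). Each returns a list of dicts, best first, with "score" (0 to 1); they miss things now and then, are a little off and sometimes report something else, mostly with a low value. They report only what shows in the picture. A call takes as long as a camera call. They do not tell look-alikes from the thing itself.
- spot_in(name, camera): "position" ([column, row] in pixels, amid what is visible of it).
- silhouettes(name, camera): "mask" (384x512 bool, what is visible of it) and "position" ([column, row] in pixels, amid what is visible of it).
- spot_point(name, camera): "position" ([column, row] in pixels: a listed point, or the origin of a listed thing).
The state is a dict: "clock": time; "qpos": joint angles; "qd": joint speeds; "effort": joint torques, N m; "position": TCP position; "ee_rot": TCP orientation; "contact_force": force on the tool from outside, world axes, zero at the start; "moment": the same for the moment, N m; "width": finger opening in m.
Only numpy, scipy, OpenCV 4.12 (cv2) and the standard library are available. Lean on these libraries where they do the work, as an engineer would, in place of code of your own. Each camera call takes 0.05 s, during which the arm holds its last target.

## Working session

There is one attempt and no reset: what is moved stays moved. The work goes in short steps, Python scripts to look and compute and a tool call to move; the robot and the scene stay as the last step left them, time stands still between calls to the robot, and variables do not carry over. Pictures are saved under pics/ and viewed, and the job is handed in when it is done.

Besides the shell and the picture viewer there is one more tool, called in YAML: its name, and indented under it one key for each argument. jog_arm: Moves the arm, as the interface text tells. Its arguments: {"type":"object","properties":{"targets":{"type":"array","items":{"type":"array"}},"force":{"type":"number"}},"required":["targets"]}

```bash
mkdir -p pics
cat > h.py <<'E'
import numpy as np, cv2
from rig import manip, get_image, camera_model, sign_off, spot_in, silhouettes, spot_point
def snap(cam,name):
    im,d=get_image(cam); cv2.imwrite(f'pics/{name}.png',im[:,:,::-1]); np.save(f'pics/{name}_d.npy',d); return im,d
def ray(cam,px):
    m=camera_model(cam); T=np.array(m['world_from_camera'])
    u=cv2.undistortPoints(np.array([[px]],float),np.array(m['mtx']),np.array(m['distortion']))[0,0]
    r=T[:3,:3]@np.array([u[0],-u[1],-1.]); return T[:3,3],r
def atz(cam,px,z):
    o,r=ray(cam,px); return o+r*(z-o[2])/r[2]
def atd(cam,px,d):
    o,r=ray(cam,px); return o+r*d
def proj(cam,P):
    m=camera_model(cam); T=np.array(m['world_from_camera']); p=np.linalg.inv(T)@np.append(P,1)
    return cv2.projectPoints(np.array([[p[0],-p[1],-p[2]]]),np.zeros(3),np.zeros(3),np.array(m['mtx']),np.array(m['distortion']))[0][0,0]
E
python3 - <<'E'
from h import *
np.set_printoptions(precision=4,suppress=True)
for c in('top','side'):
    im,d=snap(c,c+'0')
    print(c,np.array(camera_model(c)['world_from_camera']))
    for n in ['knob_grip','knob_pointer','knob_mark','flap_hinge','flap_bar','flap_pointer','flap_mark','tile_mid','weight_mid','dish_mid']:
        for r in spot_point(n,c)[:3]:
            p=r['position']; dd=d[int(round(p[1])),int(round(p[0]))]
            print(n,np.round(p,1),round(r['score'],2),atd(c,p,dd))
print(manip.get_state())
E
```

```text
top [[-0.0012  0.999  -0.0445  0.4375]
 [-0.9999 -0.0006  0.0128 -0.0077]
 [ 0.0128  0.0445  0.9989  1.4445]
 [ 0.      0.      0.      1.    ]]
knob_grip [290.3 251.8] 0.72 [ 0.3264 -0.1392  0.0796]
knob_grip [356.2 128.7] 0.65 [ 0.6903 -0.3437  0.0468]
knob_grip [361.7 263.8] 0.6 [ 0.2873 -0.3527  0.0609]
knob_pointer [345.1 268.9] 0.72 [ 0.2715 -0.3055  0.0483]
knob_pointer [275.7 260.3] 0.57 [ 0.2981 -0.0999  0.0383]
knob_pointer [332.6 197.6] 0.5 [ 0.4833 -0.2698  0.0418]
flap_hinge [163.2 174. ] 0.72 [0.5523 0.2308 0.0596]
flap_bar [242.1 165.4] 0.72 [ 0.5772 -0.0008  0.0601]
tile_mid [286.4 125.1] 0.8 [ 0.7062 -0.1359  0.0103]
weight_mid [ 84.2 171.6] 0.72 [0.5608 0.4714 0.0568]
dish_mid [402.3 185.7] 0.74 [ 0.5201 -0.4921  0.0216]
side [[ 0.7884  0.4566 -0.4121 -0.0202]
 [-0.6151  0.5882 -0.525  -0.6944]
 [ 0.0027  0.6674  0.7447  1.0209]
 [ 0.      0.      0.      1.    ]]
knob_grip [309.8 248.4] 0.77 [ 0.4804 -0.3048  0.0738]
knob_grip [262.9 297.8] 0.77 [ 0.2683 -0.3412  0.0681]
knob_grip [236.1 240. ] 0.72 [ 0.3178 -0.1438  0.0794]
knob_pointer [302.9 249. ] 0.75 [ 0.4789
[... 542 characters left out ...]
[ 0.5067 -0.4897  0.0246]
tile_mid [316.5 197.5] 0.83 [ 0.6842 -0.1328  0.0118]
weight_mid [198.4 127.3] 0.51 [0.5439 0.4584 0.036 ]
dish_mid [356.6 293.3] 0.95 [ 0.519  -0.4801  0.0044]
dish_mid [197.  123.1] 0.21 [0.5465 0.471  0.0496]
{'clock': 1.1, 'qpos': array([ 1.129 ,  0.2759,  1.5049,  0.    ,  1.3607, -0.121 ]), 'qd': array([-0.0003, -0.0008, -0.0021, -0.0009,  0.0022,  0.0017]), 'effort': array([  0.0002, -41.6678, -24.6098,  -0.0004,   0.0002,   0.    ]), 'position': array([0.1813, 0.5457, 0.2483]), 'ee_rot': array([ 0.6981, -0.698 ,  0.1129, -0.1129]), 'contact_force': array([-0.0581,  0.128 ,  0.7759]), 'moment': array([-0.0074, -0.0191,  0.0343]), 'width': 0.08532151359546167}
```

Run:
```python
import cv2
for n,(a,b,c,e) in {'top':(110,320,60,420),'side':(120,330,180,400)}.items():
    im=cv2.imread(f'pics/{n}0.png'); cv2.imwrite(f'pics/{n}0f.png',im)
    cr=im[a:b,c:e]; s=min(800/(e-c),600/(b-a)); cv2.imwrite(f'pics/{n}0c.png',cv2.resize(cr,None,fx=s,fy=s,interpolation=cv2.INTER_CUBIC)); print(n,s)
```

```text
top 2.2222222222222223
side 2.857142857142857
```

View pics/top0.png

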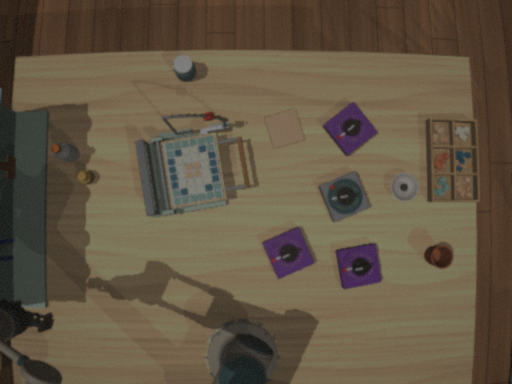

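View pics/side0.png

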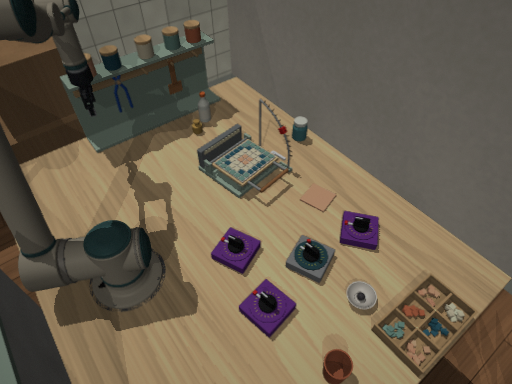

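View pics/top0c.png

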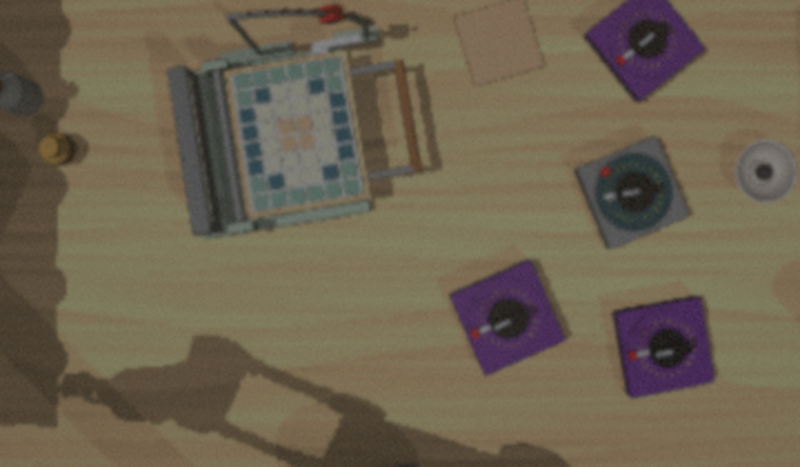

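View pics/side0c.png

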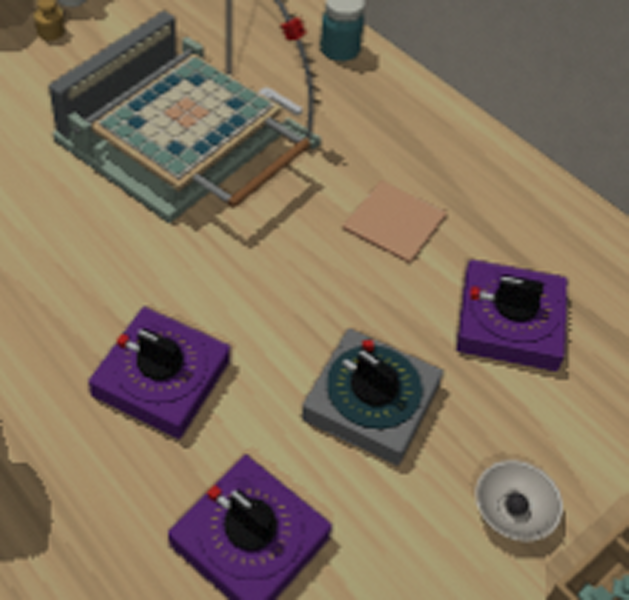

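Pictures: grey control at about (345,195) in top and (310,257) in side, with the red mark clockwise of the pointer. The flap is at (195,172), and the red clip is on the arc at (209,117) top and (283,130) side.

Run:
```python
from h import *
np.set_printoptions(precision=4,suppress=True)
ims={}
for c in('top','side'):
    acc=[];ds=[]
    for k in range(4):
        im,d=get_image(c); acc.append(im.astype(float)); ds.append(d)
    a=np.mean(acc,0); d=np.median(ds,0); np.save(f'pics/{c}_avg.npy',a); np.save(f'pics/{c}_avgd.npy',d)
    b=a[:,:,::-1].astype(np.uint8)
    r={'top':(170,225,315,375),'side':(225,290,280,345)}[c]
    cv2.imwrite(f'pics/{c}1k.png',cv2.resize(b[r[0]:r[1],r[2]:r[3]],None,fx=9,fy=9,interpolation=cv2.INTER_CUBIC))
    r={'top':(100,160,155,255),'side':(90,200,225,310)}[c]
    s={'top':7,'side':5}[c]
    cv2.imwrite(f'pics/{c}1f.png',cv2.resize(b[r[0]:r[1],r[2]:r[3]],None,fx=s,fy=s,interpolation=cv2.INTER_CUBIC))
    red=((a[:,:,0]>1.7*a[:,:,1])&(a[:,:,0]>1.7*a[:,:,2])&(a[:,:,0]>70)).astype(np.uint8)
    n,l,st,ce=cv2.connectedComponentsWithStats(red)
    for i in range(1,n):
        if st[i,4]>2: print(c,ce[i],st[i,4],atd(c,ce[i],np.median(d[l==i])))
```

```text
top [208.5517 115.7759] 58 [0.6978 0.0884 0.1891]
top [338.6667 136.75  ] 12 [ 0.6651 -0.2894  0.0476]
top [ 55.3421 147.8421] 38 [0.6219 0.5309 0.1397]
top [446.   155.75] 4 [ 0.6143 -0.6383  0.0219]
top [332.2 186.8] 15 [ 0.5152 -0.2681  0.0462]
top [436.2273 253.1818] 22 [ 0.3095 -0.6075  0.0062]
top [273.3636 259.5455] 11 [ 0.3012 -0.0924  0.0471]
top [437. 260.] 3 [ 0.288  -0.6102  0.0061]
top [344.0909 269.3636] 11 [ 0.2702 -0.3026  0.0479]
side [190.9915  35.5085] 118 [0.6698 0.6546 0.3332]
side [201.7273  93.9545] 22 [0.6186 0.5301 0.136 ]
side [282.2449 129.7143] 49 [0.6942 0.0864 0.183 ]
side [345.9286 222.1429] 14 [ 0.6635 -0.2911  0.0441]
side [222.4286 238.6429] 14 [ 0.2984 -0.0922  0.0448]
side [308.5 240. ] 12 [ 0.5138 -0.2673  0.0458]
side [254.3529 292.    ] 17 [ 0.2667 -0.3037  0.0457]
side [412.284  310.9321] 162 [ 0.5959 -0.6202  0.0201]
side [338.1893 363.9253] 375 [ 0.3155 -0.5917  0.0429]
```

View pics/top1k.png

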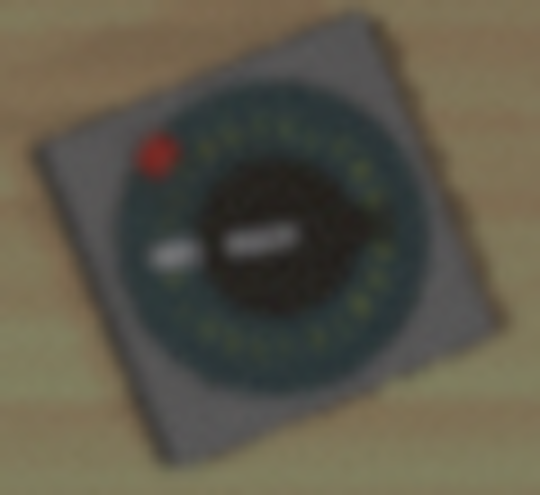

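View pics/side1k.png

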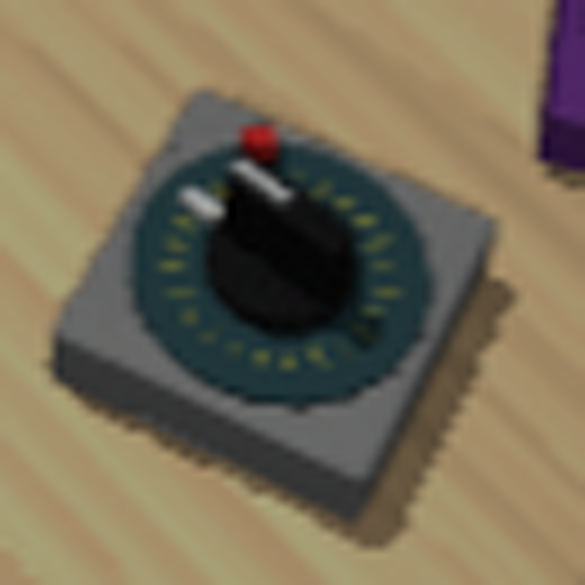

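View pics/top1f.png

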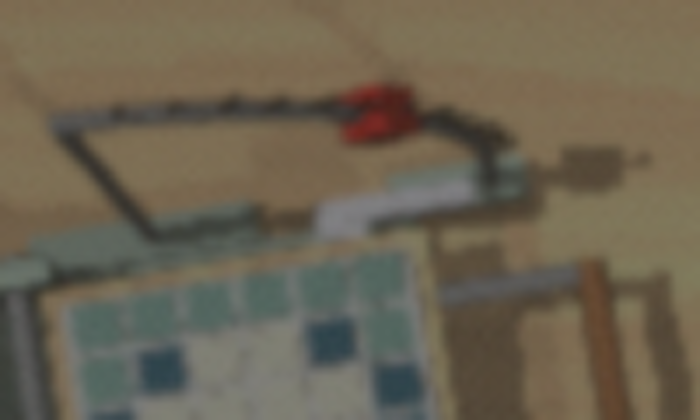

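View pics/side1f.png

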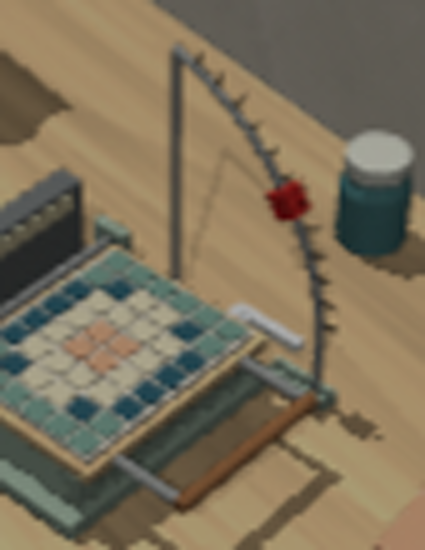

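Run:
```python
from h import *
np.set_printoptions(precision=4,suppress=True)
def P(c,x,y,z):
    o={'top':(315,170),'side':(280,225)}[c]; return atz(c,[o[0]+(x+.5)/9-.5,o[1]+(y+.5)/9-.5],z)
t=np.array([P('top',x,y,.034) for x,y in[(38,150),(370,15),(505,320),(170,465)]])
s=np.array([P('side',x,y,.034) for x,y in[(200,92),(497,215),(365,475),(57,333)]])
for q in(t,s):
    print(q.mean(0), [np.linalg.norm(q[i]-q[i-1]) for i in range(4)])
    c=q.mean(0)
print('disc top',P('top',277,238,.044),'disc side',P('side',283,265,.044))
for cam,pts in {'top':dict(mark=(157,155,.045),ptip=(152,258,.04),pend=(203,253,.04),s1=(228,244,.078),s2=(298,236,.078)),
 'side':dict(mark=(260,143,.045),ptip=(184,192,.04),pend=(222,215,.04),s1=(236,165,.078),s2=(288,197,.078))}.items():
    c=(t if cam=='top' else s).mean(0)
    for k,v in pts.items():
        p=P(cam,*v); e=p-c; print(cam,k,p,'r',np.hypot(e[0],e[1]),'ang',np.arctan2(e[1],e[0]))
```

```text
[ 0.4885 -0.3084  0.034 ] [np.float64(0.1134394077540957), np.float64(0.12167481793511851), np.float64(0.11173904192932238), np.float64(0.12392191735297507)]
[ 0.4866 -0.308   0.034 ] [np.float64(0.1162893651877035), np.float64(0.11480329059380512), np.float64(0.11811237458817812), np.float64(0.11452301980323026)]
disc top [ 0.4879 -0.3079  0.044 ] disc side [ 0.485  -0.3099  0.044 ]
top mark [ 0.5154 -0.2677  0.045 ] r 0.048715367224854186 ang 0.9879492683344375
top ptip [ 0.4815 -0.2667  0.04  ] r 0.04231291142390854 ang 1.7381407083172082
top pend [ 0.4831 -0.2838  0.04  ] r 0.025170243806879156 ang 1.7877981716412377
top s1 [ 0.4848 -0.2845  0.078 ] r 0.02413398266267076 ang 1.7273079406276388
top s2 [ 0.4873 -0.3076  0.078 ] r 0.0014655819465729497 ang 2.5426655392611437
side mark [ 0.513  -0.2681  0.045 ] r 0.047837310944051574 ang 0.987858506533481
side ptip [ 0.4801 -0.2646  0.04  ] r 0.04388348097081777 ang 1.7207604399537992
side pend [ 0.4842 -0.28    0.04  ] r 0.028067253137870812 ang 1.6576441737520338
side s1 [ 0.4822 -0.2841  0.078 ] r 0.024337372528534393 ang 1.7536128751210287
side s2 [ 0.4873 -0.3046  0.078 ] r 0.003479112184608887 ang 1.3633641973301596
```

Run:
```python
from h import *
from scipy.spatial.transform import Rotation as R
np.set_printoptions(precision=4,suppress=True)
s=manip.get_state(); q=s['ee_rot']; M=R.from_quat(q[[1,2,3,0]]).as_matrix(); print(M, s['qpos'], np.arctan2(M[1,2],M[0,2]))
# flap: fit
a={c:np.load(f'pics/{c}_avg.npy') for c in('top','side')}
def PT(c,x,y,z):
    o,k={'top':((155,100),7),'side':((225,90),5)}[c]; return atz(c,[o[0]+(x+.5)/k-.5,o[1]+(y+.5)/k-.5],z)
print('bar end A side',PT('side',316,397,.067),'B',PT('side',180,502,.067))
print('pointer tip side',PT('side',302,344,.066),'base',PT('side',232,309,.066))
print('pointer tip top', PT('top',480,187,.066),PT('top',315,222,.066))
for c in a:
    im,d=snap(c,c+'2')
    for n in['flap_bar','flap_hinge','flap_pointer','flap_mark']:
        for m in spot_point(n,c)[:1]: print(c,n,m['position'],m['score'],atz(c,m['position'],.06))
# bar ends in top
b=a['top'][:,:,::-1].astype(np.uint8)[125:215,130:260]
cv2.imwrite('pics/top2f.png',cv2.resize(b,None,fx=6,fy=6,interpolation=cv2.INTER_CUBIC))
```

```text
[[ 0.949   0.      0.3153]
 [-0.3153  0.0001  0.949 ]
 [-0.     -1.      0.0001]] [ 1.129   0.2759  1.5049  0.      1.3607 -0.121 ] 1.2499834262098282
bar end A side [0.659  0.0043 0.067 ] B [ 0.5138 -0.0167  0.067 ]
pointer tip side [0.6892 0.0555 0.066 ] base [0.672  0.1195 0.066 ]
pointer tip top [0.6919 0.0547 0.066 ] [0.6773 0.1238 0.066 ]
top flap_bar [243.6, 162.2] 0.81 [ 0.5866 -0.0052  0.06  ]
top flap_hinge [164.5, 175.5] 0.86 [0.5479 0.2268 0.06  ]
top flap_pointer [218.7, 130.2] 0.55 [0.6813 0.068  0.06  ]
top flap_mark [206.9, 124.5] 0.5 [0.6985 0.1029 0.06  ]
side flap_bar [274.6, 184.0] 0.83 [ 0.5757 -0.0197  0.06  ]
side flap_pointer [284.8, 157.2] 0.94 [0.6975 0.0658 0.06  ]
side flap_mark [281.9, 135.1] 0.62 [0.7752 0.175  0.06  ]
```

View pics/top2f.png

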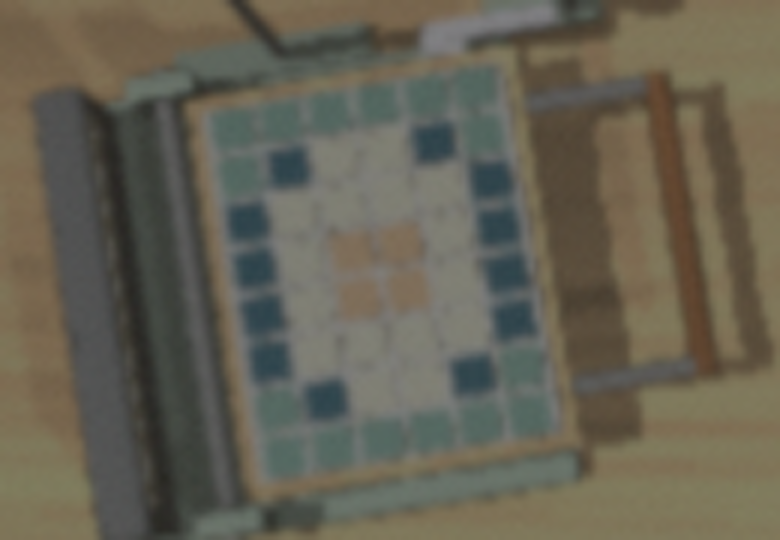

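jog_arm:
  targets:
    - [0.045,[0.019,-0.053,-0.004],-0.07]
    - [0.045,[0.019,-0.053,-0.004],-0.07]
    - [0.045,[0.019,-0.053,-0.004],-0.07]
    - [0.045,[0.019,-0.053,-0.004],-0.07]
    - [0.045,[0.019,-0.053,-0.004],-0.07]
    - [0.045,[0.019,-0.053,-0.004],-0.07]
    - [0.045,[0.019,-0.053,-0.004],-0.07]
    - [0.045,[0.019,-0.053,-0.004],-0.07]
    - [0.045,[0.019,-0.053,-0.004],-0.07]
    - [0.045,[0.019,-0.053,-0.004],-0.07]
  force: 40

```text
clock: 3.25
position: [0.3719, 0.0139, 0.2086]
ee_rot: [0.617, -0.616, 0.346, -0.347]
contact_force: [0.2, 0.0, -0.9]
width: 0.045
```

jog_arm:
  targets:
    - [0.045,[0.019,-0.053,-0.004],-0.07]
    - [0.045,[0.019,-0.053,-0.004],-0.07]
    - [0.045,[0.019,-0.053,-0.004],-0.07]
    - [0.045,[0.019,-0.053,-0.004],-0.07]
    - [0.045,[0.019,-0.053,-0.004],-0.07]
    - [0.045,[0.019,-0.053,-0.004],-0.04]
    - [0.045,[0,0,0],0]

```text
clock: 4.12
position: [0.4866, -0.3064, 0.1835]
ee_rot: [-0.537, 0.538, -0.459, 0.46]
contact_force: [-0.3, 0.3, 0.2]
width: 0.045
```

jog_arm:
  targets:
    - [0.045,[0.001,-0.0015,-0.04],0]
    - [0.045,[0,0,-0.035],0]
    - [0.045,[0,0,-0.025],0]
    - [0.045,[0,0,-0.015],0]
    - [0.045,[0,0,0],0]

```text
clock: 4.75
position: [0.4858, -0.3029, 0.0687]
ee_rot: [0.538, -0.538, 0.459, -0.458]
contact_force: [0.3, -0.8, 0.1]
width: 0.045
```

```bash
python3 - <<'E'
from h import *
from scipy.spatial.transform import Rotation as R
np.set_printoptions(precision=4,suppress=True)
s=manip.get_state(); q=s['ee_rot']; M=R.from_quat(q[[1,2,3,0]]).as_matrix(); print(s['position'],s['contact_force'],s['qpos'], np.arctan2(M[1,2],M[0,2]))
for c,(r0,r1,c0,c1) in {'top':(160,235,295,385),'side':(200,290,260,360)}.items():
    im,d=snap(c,c+'3'); cv2.imwrite(f'pics/{c}3c.png',cv2.resize(im[r0:r1,c0:c1,::-1],None,fx=6,fy=6,interpolation=cv2.INTER_CUBIC))
E
python3 -c "
import cv2,numpy as np
a=cv2.imread('pics/top3c.png');b=cv2.imread('pics/side3c.png')
b=b[:450,:]
cv2.imwrite('pics/k3.png',cv2.resize(np.hstack([a[:450,60:],b]),None,fx=.7,fy=.7))"
```

```text
[ 0.4858 -0.3029  0.0687] [ 0.2816 -0.7578  0.0907] [-0.6792  0.4276  1.7624  0.0002  0.9536 -0.8397] 0.16044883626151032
```

View pics/k3.png

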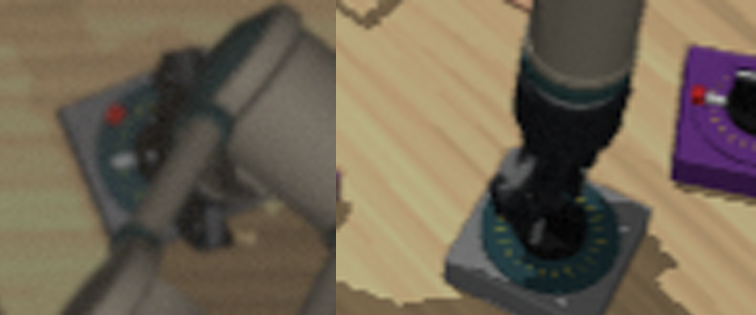

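Top and side views: the fingers straddle the grip bar, and the mark and pointer are undisturbed. I'll correct the TCP offset and close.

jog_arm:
  targets:
    - [0.045,[0.001,-0.005,0],0]
    - [0.045,[0,0,0],0]
    - [0.0,[0,0,0],0]
    - [0.0,[0,0,0],0]
    - [0.0,[0,0,0],0]
    - [0.0,[0,0,0],0]
  force: 40

```text
clock: 5.6
position: [0.4875, -0.3088, 0.0696]
ee_rot: [0.538, -0.538, 0.458, -0.459]
contact_force: [0.0, 0.0, 3.2]
width: 0.0132
```

jog_arm:
  targets:
    - [0.0,[0,0,0],-0.12]
    - [0.0,[0,0,0],-0.12]
    - [0.0,[0,0,0],-0.12]
    - [0.0,[0,0,0],-0.12]
    - [0.0,[0,0,0],-0.12]
    - [0.0,[0,0,0],-0.05]
    - [0.0,[0,0,0],0]
    - [0.0,[0,0,0],0]

```text
clock: 6.6
position: [0.4871, -0.3088, 0.0696]
ee_rot: [0.364, -0.364, 0.606, -0.606]
contact_force: [-1.7, 1.1, 5.5]
width: 0.0132
```

```bash
cat > k.py <<'E'
from h import *
import sys
from scipy.spatial.transform import Rotation as R
np.set_printoptions(precision=4,suppress=True)
s=manip.get_state(); q=s['ee_rot']; M=R.from_quat(q[[1,2,3,0]]).as_matrix(); print(s['position'],s['contact_force'],s['moment'],s['width'], np.arctan2(M[1,2],M[0,2]))
t=sys.argv[1]; o=[]
for c,(r0,r1,c0,c1) in {'top':(170,225,315,375),'side':(225,280,280,345)}.items():
    a=np.mean([get_image(c)[0].astype(float) for _ in range(2)],0)[:,:,::-1].astype(np.uint8)
    x=cv2.resize(a[r0:r1,c0:c1],None,fx=6,fy=6,interpolation=cv2.INTER_CUBIC); o.append(x)
cv2.imwrite(f'pics/k{t}.png',np.clip(np.hstack(o)*1.3,0,255))
E
python3 k.py 4
```

```text
[ 0.4871 -0.3088  0.0696] [-1.6558  1.1366  5.54  ] [ 0.1417  0.2351 -0.0145] 0.013174072650355502 -0.4892392332754923[ WARN:0@10.058] global loadsave.cpp:1063 imwrite_ Unsupported depth image for selected encoder is fallbacked to CV_8U.
```

View pics/k4.png

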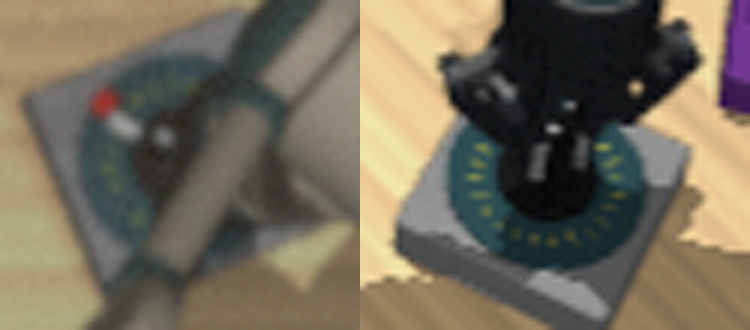

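```bash
cat > m.py <<'E'
from h import *
im=cv2.imread('pics/top0.png')
a=np.mean([get_image('top')[0].astype(float) for _ in range(4)],0)
C=np.array([.4877,-.3083])
sub=np.zeros(a.shape[:2],bool); sub[176:205,324:345]=1
R,G,B=a[...,0],a[...,1],a[...,2]
red=sub&(R>1.5*G)&(R>1.5*B)&(R>60)
wh=sub&(np.minimum(np.minimum(R,G),B)>100)
for n,m in(('red',red),('white',wh)):
    ys,xs=np.where(m); w=a[m].sum(1)
    for y,x,v in zip(ys,xs,w) if n=='white' else []:
        p=atz('top',[x,y],.04); e=p[:2]-C; print('  ',x,y,int(v),round(np.hypot(*e),4),round(np.arctan2(e[1],e[0]),3))
    p=atz('top',[np.average(xs,weights=w),np.average(ys,weights=w)],.045 if n=='red' else .041); e=p[:2]-C
    print(n,len(xs),p,np.hypot(*e),np.arctan2(e[1],e[0]))
E
python3 m.py
```

```text
red 18 [ 0.51499902 -0.26747574  0.045     ] 0.04911066040451869 0.9813900921686822
   334 189 310 0.0399 1.007
   334 190 343 0.0384 1.073
   335 190 350 0.0357 1.033
   336 190 321 0.0332 0.986
   335 191 341 0.0343 1.108
   336 191 347 0.0316 1.065
   337 191 313 0.029 1.015
white 7 [ 0.50507649 -0.27824926  0.041     ] 0.034712957906358345 1.0465318011694458
```

jog_arm:
  targets:
    - [0.0,[0,0,0],-0.075]
    - [0.0,[0,0,0],0]
    - [0.0,[0,0,0],0]

```text
clock: 7.38
position: [0.4871, -0.3087, 0.0696]
ee_rot: [0.341, -0.341, 0.619, -0.619]
contact_force: [-1.1, 0.7, 6.2]
width: 0.0131
```

```bash
python3 m.py; python3 k.py 5 2>/dev/null
```

```text
red 18 [ 0.51503243 -0.26752835  0.045     ] 0.04908552754061442 0.9802284288622813
   334 189 309 0.0399 1.007
   335 189 340 0.0373 0.964
   336 189 320 0.0349 0.914
   335 190 339 0.0357 1.033
   336 190 358 0.0332 0.986
   337 190 329 0.0307 0.932
   336 191 314 0.0316 1.065
   337 191 315 0.029 1.015
white 8 [ 0.50634881 -0.27970006  0.041     ] 0.0341428604261623 0.9929759706896643
[ 0.4871 -0.3087  0.0696] [-1.9765  0.9494  6.1368] [ 0.1667  0.3084 -0.0466] 0.012976793429818157 -0.5642386633847887
```

View pics/k5.png

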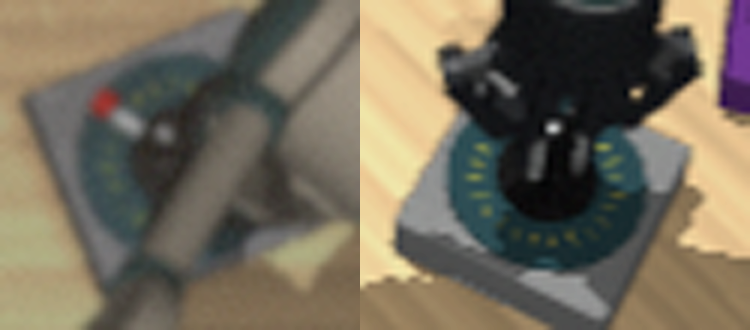

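jog_arm:
  targets:
    - [0.04,[0,0,0],0]
    - [0.04,[0,0,0],0]
    - [0.04,[0,0,0],0]
    - [0.04,[0,0,0.03],0]
    - [0.04,[0,0,0.05],0]
    - [0.04,[0,0,0.06],0]
    - [0.04,[-0.04,0.04,0.02],-0.1]
    - [0.04,[0,0.06,0],-0.18]
    - [0.04,[0,0.06,0],-0.18]
    - [0.04,[0,0,0],0]

```text
clock: 9.02
position: [0.4466, -0.1485, 0.2295]
ee_rot: [0.196, -0.195, 0.68, -0.679]
contact_force: [-0.1, -0.6, 0.6]
width: 0.0398
```

```bash
python3 m.py|grep -v '^  '; python3 k.py 6 2>/dev/null
python3 - <<'E'
from h import *
np.set_printoptions(precision=4,suppress=True)
def PT(x,y,z): return atz('top',[130+(x+.5)/6-.5,125+(y+.5)/6-.5],z)
A,B=PT(655,72,.062),PT(705,375,.062); print('bar',A,B,(A+B)/2,np.linalg.norm(A-B),np.arctan2(*(A-B)[[1,0]]))
c=[PT(x,y,.066) for x,y in((190,100),(518,50),(578,443),(250,495))]; c=np.array(c); print(c,np.linalg.norm(np.roll(c,1,0)-c,axis=1))
E
```

```text
red 15 [ 0.51607469 -0.26805193  0.045     ] 0.049244592218957134 0.9567258697530854
[ 0.4479 -0.1531  0.2293] [-0.1927  0.0242 -1.2671] [-0.0391 -0.0122 -0.0382] 0.03994058969207901 -1.0149973603892417
bar [0.662 0.009 0.062] [ 0.5136 -0.0153  0.062 ] [ 0.5878 -0.0032  0.062 ] 0.15037956127729288 0.1625716386454082
[[0.6483 0.2366 0.066 ]
 [0.6723 0.0758 0.066 ]
 [0.4805 0.0461 0.066 ]
 [0.4553 0.2053 0.066 ]] [0.1956 0.1626 0.1941 0.1612]Traceback (most recent call last):
  File "m.py", line 13, in <module>
    p=atz('top',[np.average(xs,weights=w),np.average(ys,weights=w)],.045 if n=='red' else .041); e=p[:2]-C
                 ~~~~~~~~~~^^^^^^^^^^^^^^
    raise ZeroDivisionError(
        "Weights sum to zero, can't be normalized")
ZeroDivisionError: Weights sum to zero, can't be normalized
```

View pics/k6.png

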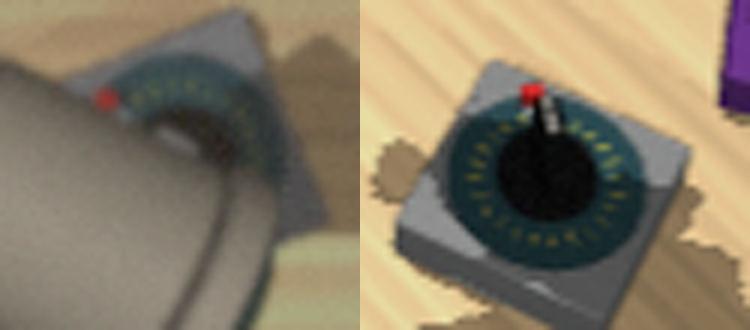

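jog_arm:
  targets:
    - [0.05,[0.035,0.037,-0.01],-0.1]
    - [0.05,[0.035,0.037,-0.02],-0.1]
    - [0.05,[0.035,0.037,-0.02],-0.1]
    - [0.05,[0.034,0.037,-0.02],-0.1]
    - [0.05,[0,0,0],0]
    - [0.05,[0,0,0],0]
    - [0.05,[0,0,0],0]

```text
clock: 10.3
position: [0.5861, -0.0053, 0.16]
ee_rot: [-0.055, 0.054, -0.705, 0.705]
contact_force: [0.5, -0.4, -0.3]
width: 0.0498
```

```bash
python3 m.py|grep -v '^  '; python3 k.py 7 2>/dev/null
```

```text
red 10 [ 0.51612723 -0.26757049  0.045     ] 0.0496689061792342 0.9614463889193751
white 1 [ 0.49699208 -0.30460855  0.041     ] 0.009998473858355696 0.37814942677301616
[ 0.5863 -0.0049  0.1601] [ 0.1253  0.1057 -0.4405] [ 0.     -0.0013 -0.0257] 0.05015987405188363 -1.4163073192596145
```

View pics/k7.png

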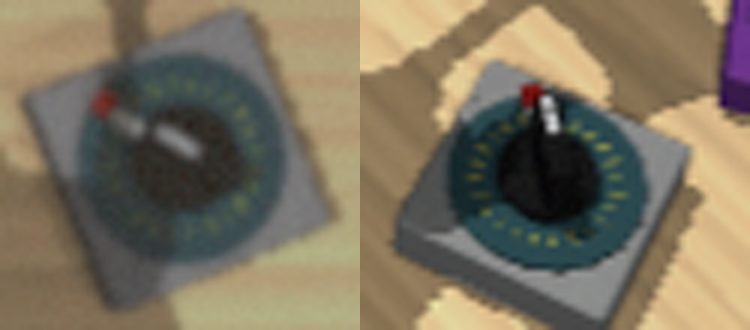

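```bash
cat > m2.py <<'E'
from h import *
a=np.mean([get_image('top')[0].astype(float) for _ in range(6)],0)
C=np.array([.4877,-.3083])
R,G,B=a[...,0],a[...,1],a[...,2]
# red weighted centroid
S=np.s_[178:196,324:341]
w=np.clip(R-np.maximum(G,B)-15,0,None); yy,xx=np.mgrid[:384,:512]
def rep(n,ww,S,z):
    ww=ww[S]; p=[(xx[S]*ww).sum()/ww.sum(),(yy[S]*ww).sum()/ww.sum()]
    P=atz('top',p,z); e=P[:2]-C; print(n,np.round(p,2),P[:2].round(4),np.hypot(*e).round(4),np.arctan2(e[1],e[0]).round(3)); return P
rep('red',w,S,.045)
b=a[170:225,315:375,::-1].astype(np.uint8)
x=cv2.resize(np.clip(b*1.6,0,255).astype(np.uint8),None,fx=10,fy=10,interpolation=cv2.INTER_CUBIC)
# radial profile: for r=30..40mm at z=.041, whiteness vs angle
mn=np.minimum(np.minimum(R,G),B).astype(np.float32)
th=np.linspace(.5,1.5,101)
def prof(r,z):
    px=np.array([proj('top',[C[0]+r*np.cos(t),C[1]+r*np.sin(t),z]) for t in th],np.float32)
    return cv2.remap(mn,px[:,0].reshape(1,-1),px[:,1].reshape(1,-1),cv2.INTER_LINEAR)[0]
for z,rs in((.042,(.029,.031,.033,.035,.037)),(.078,(.006,.01,.014,.018,.022))):
    for r in rs:
        v=prof(r,z); k=v.argmax(); u=np.clip(v-(v.max()+np.median(v))/2,0,None)
        u[(np.abs(th-th[k])>.25)]=0; print(z,r,'peak',th[k].round(3),'cent',((u*th).sum()/u.sum()).round(3))
cv2.imwrite('pics/m2.png',x)
E
python3 m2.py
```

```text
red [330.44 184.43] [ 0.5223 -0.2631] 0.057 0.917
0.042 0.029 peak 1.01 cent 0.985
0.042 0.031 peak 0.95 cent 0.982
0.042 0.033 peak 0.99 cent 0.988
0.042 0.035 peak 1.02 cent 0.997
0.042 0.037 peak 0.99 cent 1.001
0.078 0.006 peak 1.0 cent 0.937
0.078 0.01 peak 1.04 cent 0.976
0.078 0.014 peak 0.99 cent 0.968
0.078 0.018 peak 0.94 cent 0.989
0.078 0.022 peak 1.05 cent 0.995
```

View pics/m2.png

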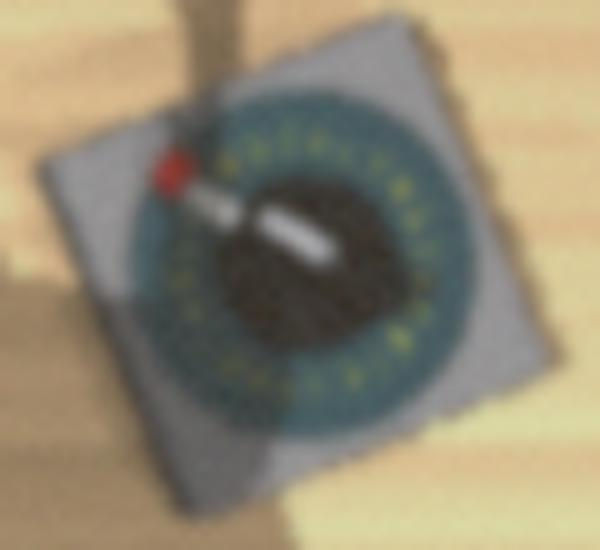

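The knob pointer is at about 0.99 rad and the mark at about 0.98 rad, so they are aligned, and the mark hasn't moved (pixel 332,187, same as before). Now to the flap bar.

jog_arm:
  targets:
    - [0.05,[0.001,0,-0.03],0]
    - [0.05,[0,0,-0.03],0]
    - [0.05,[0,0,-0.025],0]
    - [0.05,[0,0,-0.016],0]
    - [0.05,[0,0,0],0]
    - [0.0,[0,0,0],0]
    - [0.0,[0,0,0],0]
    - [0.0,[0,0,0],0]
    - [0.0,[0,0,0],0]
  force: 40

```text
clock: 12.12
position: [0.5883, -0.0034, 0.0595]
ee_rot: [0.056, -0.054, 0.705, -0.705]
contact_force: [-1.1, 4.1, 6.0]
width: 0.0127
```

Run:
```python
from h import *
np.set_printoptions(precision=4,suppress=True)
print(manip.get_state())
im,d=snap('side','s8')
cv2.imwrite('pics/s8c.png',cv2.resize(im[90:230,200:360,::-1],None,fx=4,fy=4,interpolation=cv2.INTER_CUBIC))
# clip location from averaged
for c in('top','side'):
    a=np.load(f'pics/{c}_avg.npy'); R,G,B=a[...,0],a[...,1],a[...,2]
    red=(R>1.7*G)&(R>1.7*B)&(R>60)
    ys,xs=np.where(red); k=(abs(xs-(208 if c=='top' else 282))<12)&(abs(ys-(116 if c=='top' else 130))<12); p=[xs[k].mean(),ys[k].mean()]
    o,r=ray(c,p)
    # intersect with arc plane: hx.(P-H)=0.125
    for al in (.150,.158,.166):
        hx=np.array([np.cos(al),np.sin(al),0]); dd=np.array([np.sin(al),-np.cos(al),0]); H=np.array([.587,-.0045,.06])-.24*dd
        for off in (.125,.129):
            t=(off-hx@(o-H))/(hx@r); P=o+t*r; e=P-H; print(c,p,al,off,P,'r',np.hypot(e@dd,e[2]),'ang',np.arctan2(e[2],e@dd))
```

```text
{'clock': 12.125, 'qpos': array([-0.1246,  0.4557,  1.7397,  0.0013,  0.9442,  1.2898]), 'qd': array([ 0.0008,  0.0009, -0.0014, -0.0003,  0.0006,  0.0008]), 'effort': array([ -2.4111, -42.972 , -17.5829,  -1.0391,  -0.3168,   0.1015]), 'position': array([ 0.5883, -0.0034,  0.0595]), 'ee_rot': array([ 0.0557, -0.0541,  0.7052, -0.7047]), 'contact_force': array([-1.0592,  4.1216,  6.0396]), 'moment': array([0.6099, 0.051 , 0.115 ]), 'width': 0.01274212949922227}
top [np.float64(208.64406779661016), np.float64(115.79661016949153)] 0.15 0.125 [0.6993 0.0887 0.1816] r 0.20468052188047742 ang 0.6362489537467795
top [np.float64(208.64406779661016), np.float64(115.79661016949153)] 0.15 0.129 [0.7032 0.0901 0.1631] r 0.19357014472204676 ang 0.5618911178132376
top [np.float64(208.64406779661016), np.float64(115.79661016949153)] 0.158 0.125 [0.6988 0.0885 0.1844] r 0.20722970108390204 ang 0.6437625037013516
top [np.float64(208.64406779661016), np.float64(115.79661016949153)] 0.158 0.129 [0.7026 0.0899 0.1659] r 0.19604261251635915 ang 0.5708132623285078
top [np.float64(208.64406779661016), np.
[... 300 characters left out ...]
 0.15 0.125 [0.6989 0.0912 0.1776] r 0.2002610676310735 ang 0.6278875392034221
side [np.float64(282.3), np.float64(129.72)] 0.15 0.129 [0.7024 0.095  0.1736] r 0.19525931722599674 ang 0.620736357562665
side [np.float64(282.3), np.float64(129.72)] 0.158 0.125 [0.6984 0.0907 0.1783] r 0.2018391190315431 ang 0.6260487973432984
side [np.float64(282.3), np.float64(129.72)] 0.158 0.129 [0.7019 0.0944 0.1742] r 0.19689786289498581 ang 0.6188610700813322
side [np.float64(282.3), np.float64(129.72)] 0.166 0.125 [0.6979 0.0901 0.1789] r 0.20339437248766068 ang 0.6242250315714705
side [np.float64(282.3), np.float64(129.72)] 0.166 0.129 [0.7013 0.0938 0.1749] r 0.19851275972662236 ang 0.6170015250521694
```

View pics/s8c.png

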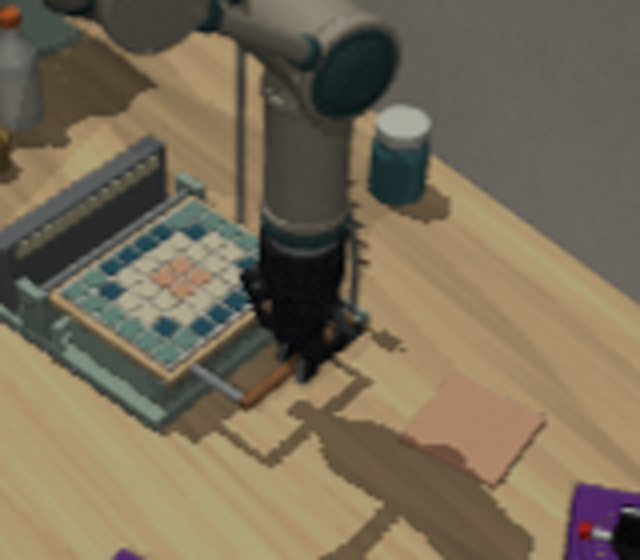

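jog_arm:
  targets:
    - [0.0,[0,0.0006,0.0168],0]
    - [0.0,[-0.0003,0.0017,0.0167],0]
    - [0.0,[-0.0005,0.0029,0.0165],0]
    - [0.0,[-0.0006,0.004,0.0163],0]
    - [0.0,[-0.0008,0.0051,0.016],0]
    - [0.0,[-0.001,0.0062,0.0156],0]
    - [0.0,[-0.0012,0.0073,0.0151],0]
    - [0.0,[-0.0013,0.0083,0.0145],0]
    - [0.0,[0,0,0],0]
    - [0.0,[0,0,0],0]
  force: 60

```text
clock: 13.42
position: [0.5825, 0.0304, 0.1864]
ee_rot: [-0.056, 0.055, -0.704, 0.706]
contact_force: [3.7, -5.1, -0.1]
width: 0.0119
```

```bash
cat > f.py <<'E'
from h import *
import sys
np.set_printoptions(precision=4,suppress=True)
s=manip.get_state(); print(s['clock'],s['position'],s['contact_force'],s['moment'],s['width'])
t=sys.argv[1]; o=[]
for c,(r0,r1,c0,c1) in {'top':(90,170,170,260),'side':(95,175,240,330)}.items():
    a=np.mean([get_image(c)[0].astype(float) for _ in range(4)],0); np.save(f'pics/f{t}{c}.npy',a)
    g=1.7 if c=='top' else 1.2
    x=cv2.resize(np.clip(a[r0:r1,c0:c1,::-1]*g,0,255).astype(np.uint8),None,fx=4.4,fy=4.4,interpolation=cv2.INTER_CUBIC); o.append(x)
cv2.imwrite(f'pics/f{t}.png',np.hstack(o))
E
python3 f.py 1
```

```text
13.425 [0.5825 0.0304 0.1864] [ 3.6705 -5.1021 -0.1004] [-1.0964 -0.7171  0.1644] 0.011938828348091613
```

View pics/f1.png

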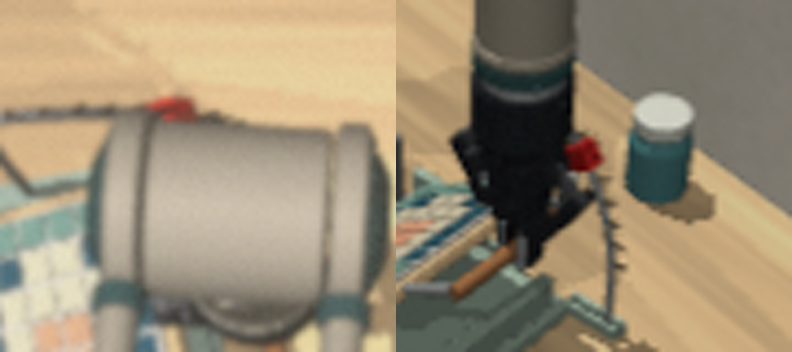

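Run:
```python
from h import *
a=np.load('pics/f1side.npy')[118:150,265:297,::-1]
cv2.imwrite('pics/f1z.png',cv2.resize(np.clip(a*1.4,0,255).astype(np.uint8),None,fx=16,fy=16,interpolation=cv2.INTER_CUBIC))
H=np.array([.587,-.0045,.06]); al=.158; hx=np.array([np.cos(al),np.sin(al),0]); d=np.array([np.sin(al),-np.cos(al),0]); H=H-.24*d
for th in(.0,.5,.557,.6,.63,.65,.7):
    for r in(.15,.197,.205):
        off=.112 if r<.2 else .125
        P=H+off*hx+r*(np.cos(th)*d+np.array([0,0,np.sin(th)])); print(th,r,proj('side',P).round(1),proj('top',P).round(1))
```

```text
0.0 0.15 [276.1 153.7] [207.2 129.5]
0.0 0.197 [285.2 159.3] [222.9 127. ]
0.0 0.205 [289.  158.6] [224.9 122.3]
0.5 0.15 [273.1 137.4] [198.7 126.1]
0.5 0.197 [281.6 137.5] [212.7 122.2]
0.5 0.205 [285.4 135.9] [214.5 116.9]
0.557 0.15 [272.3 135.3] [196.9 125.8]
0.557 0.197 [280.6 134.8] [210.4 121.8]
0.557 0.205 [284.3 133.1] [212.1 116.5]
0.6 0.15 [271.6 133.8] [195.5 125.7]
0.6 0.197 [279.7 132.8] [208.6 121.6]
0.6 0.205 [283.4 130.9] [210.1 116.2]
0.63 0.15 [271.1 132.7] [194.4 125.6]
0.63 0.197 [279.1 131.3] [207.2 121.5]
0.63 0.205 [282.8 129.4] [208.7 116.1]
0.65 0.15 [270.8 132. ] [193.7 125.5]
0.65 0.197 [278.6 130.3] [206.2 121.4]
0.65 0.205 [282.3 128.4] [207.7 116. ]
0.7 0.15 [269.9 130.3] [191.8 125.4]
0.7 0.197 [277.4 128. ] [203.7 121.2]
0.7 0.205 [281.1 125.9] [205.1 115.7]
```

View pics/f1z.png

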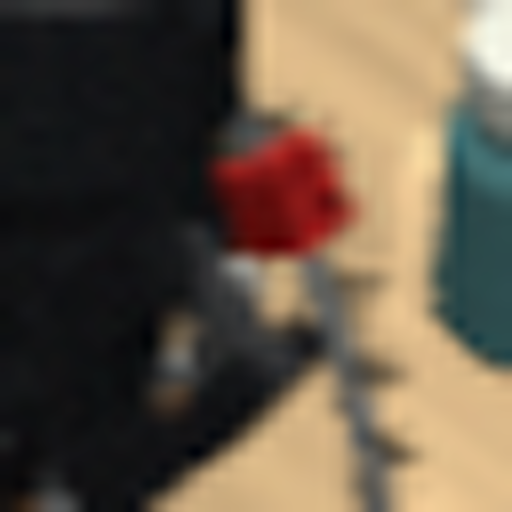

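The side view shows the pointer tip at (279.5,134.4), right at the gripper's edge, with the clip at (282.3,130). The gripper hides the view there, so I'll set the flap down and regrip 42 mm toward the bar's -x end. That way I can verify the final alignment.

jog_arm:
  targets:
    - [0.0,[0.0013,-0.0083,-0.0145],0]
    - [0.0,[0.0012,-0.0073,-0.0151],0]
    - [0.0,[0.001,-0.0062,-0.0156],0]
    - [0.0,[0.0008,-0.0051,-0.016],0]
    - [0.0,[0.0006,-0.004,-0.0163],0]
    - [0.0,[0.0005,-0.0029,-0.0165],0]
    - [0.0,[0.0003,-0.0017,-0.0167],0]
    - [0.0,[0,-0.0006,-0.0165],0]
    - [0.0,[0,0,0],0]
    - [0.0,[0,0,0],0]

```text
clock: 15.08
position: [0.5882, -0.0034, 0.0589]
ee_rot: [0.055, -0.054, 0.705, -0.705]
contact_force: [4.0, 1.5, 6.2]
width: 0.0119
```

jog_arm:
  targets:
    - [0.04,[0,0,0],0]
    - [0.04,[0,0,0],0]
    - [0.04,[-0.0215,-0.0035,0],0]
    - [0.04,[-0.02,-0.0032,0],0]
    - [0.04,[0,0,0],0]
    - [0.04,[0,0,0],0]
    - [0.0,[0,0,0],0]
    - [0.0,[0,0,0],0]
    - [0.0,[0,0,0],0]
    - [0.0,[0,0,0],0]
  force: 40

```text
clock: 16.32
position: [0.5467, -0.0104, 0.0588]
ee_rot: [0.055, -0.054, 0.705, -0.705]
contact_force: [2.0, 2.1, 0.2]
width: 0.0123
```

jog_arm:
  targets:
    - [0.0,[0,0.0006,0.0168],0]
    - [0.0,[-0.0003,0.0017,0.0167],0]
    - [0.0,[-0.0005,0.0029,0.0165],0]
    - [0.0,[-0.0006,0.004,0.0163],0]
    - [0.0,[-0.0008,0.0051,0.016],0]
    - [0.0,[-0.001,0.0062,0.0156],0]
    - [0.0,[-0.0012,0.0073,0.0151],0]
    - [0.0,[-0.0013,0.0083,0.0145],0]
    - [0.0,[-0.0006,0.004,0.006],0]
    - [0.0,[0,0,0],0]
  force: 60

```text
clock: 17.58
position: [0.5401, 0.0282, 0.1937]
ee_rot: [-0.056, 0.055, -0.704, 0.706]
contact_force: [2.4, -6.0, 1.7]
width: 0.0119
```

```bash
python3 f.py 2;  python3 - <<'E'
from h import *
a=np.load('pics/f2side.npy')[110:150,255:295,::-1]
cv2.imwrite('pics/f2z.png',cv2.resize(np.clip(a*1.4,0,255).astype(np.uint8),None,fx=14,fy=14,interpolation=cv2.INTER_CUBIC))
E
```

```text
17.575 [0.5401 0.0282 0.1937] [ 2.3959 -6.0436  1.7023] [-1.0275 -0.3556  0.1488] 0.011945524012231732
```

View pics/f2.png

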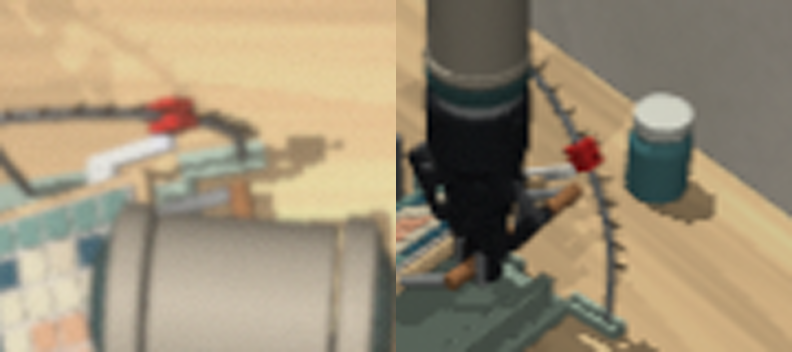

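View pics/f2z.png

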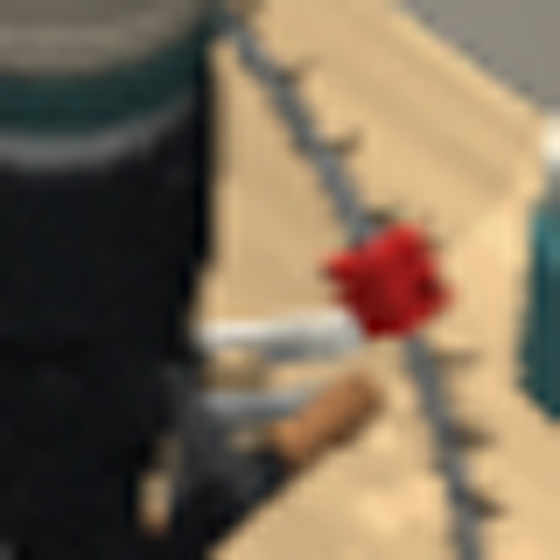

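jog_arm:
  targets:
    - [0.0,[-0.0006,0.0041,0.0059],0]
    - [0.0,[0,0,0],0]
    - [0.0,[0,0,0],0]

```text
clock: 18.35
position: [0.5396, 0.0317, 0.1991]
ee_rot: [-0.056, 0.055, -0.703, 0.706]
contact_force: [2.8, -6.2, 0.4]
width: 0.0119
```

```bash
python3 f.py 3;  python3 - <<'E'
from h import *
o=[]
for c,(r,q),g in(('side',(115,260),1.4),('top',(100,190),1.7)):
    a=np.load(f'pics/f3{c}.npy')[r:r+30,q:q+30,::-1]
    o.append(cv2.resize(np.clip(a*g,0,255).astype(np.uint8),None,fx=13,fy=13,interpolation=cv2.INTER_CUBIC))
cv2.imwrite('pics/f3z.png',np.hstack(o))
E
```

```text
18.35 [0.5396 0.0317 0.1991] [ 2.7657 -6.2387  0.3566] [-1.3483 -0.3945  0.1581] 0.011935658414528635
```

View pics/f3z.png

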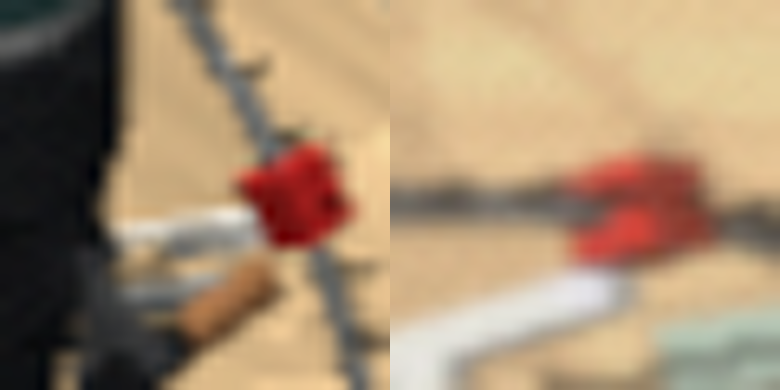

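```bash
cat > fit.py <<'E'
from h import *
from scipy.optimize import minimize
al=.158; hx=np.array([np.cos(al),np.sin(al),0]); d=np.array([np.sin(al),-np.cos(al),0]); H=np.array([.587,-.0045,.06])-.24*d; Z=np.array([0,0,1.])
obs={}
K=8
for c,(r,q) in(('side',(118,268)),('top',(104,196))):
    a=np.load(f'pics/f3{c}.npy')[r:r+26,q:q+26]
    a=cv2.resize(a,None,fx=K,fy=K,interpolation=cv2.INTER_CUBIC); R,G,B=a[...,0],a[...,1],a[...,2]
    m=((R>1.6*G)&(R>1.6*B)).astype(np.uint8)
    n,l,st,ce=cv2.connectedComponentsWithStats(m); i=[k for k in range(1,n) if st[k,4]>150]; m=np.isin(l,i).astype(np.uint8)
    hull=cv2.convexHull(np.argwhere(m)[:,::-1].astype(np.int32)); h=np.zeros_like(m); cv2.fillConvexPoly(h,hull,1)
    y,x=np.argwhere(h).mean(0); print(c,'hull centre',q+(x+.5)/K-.5,r+(y+.5)/K-.5,h.sum()/K/K)
    obs[c]=(h,r,q)
def ren(c,th,o1,T,W,r0):
    _,r,q=obs[c]; pts=[]
    for off in(o1,o1+T):
        for t in(-.012,.012):
            for w in(-W/2,W/2):
                e=np.cos(th)*d+np.sin(th)*Z; tn=-np.sin(th)*d+np.cos(th)*Z
                p=proj(c,H+off*hx+(r0+w)*e+t*tn); pts.append([(p[0]-q+.5)*K-.5,(p[1]-r+.5)*K-.5])
    m=np.zeros((26*K,26*K),np.uint8); cv2.fillConvexPoly(m,cv2.convexHull(np.round(np.array(pts)).astype(np.int32)),1); return m
def cost(v,cams=('side','top')):
    s=0
    for c in cams:
        m=ren(c,*v); h=obs[c][0]; s+=1-(m&h).sum()/(m|h).sum()
    return s
for cams in(('side','top'),('side',),('top',)):
  best=None
  for th in(.58,.62,.66):
    for o1 in(.119,.125):
      x0=np.array([th,o1,.01,.014,.205])
      f=(lambda v:cost(v,cams)) if len(cams)==2 else (lambda v:cost([v[0],*b0[1:]],cams)+0*v[1])
      r=minimize(f,x0,method='Nelder-Mead',options=dict(initial_simplex=np.vstack([x0]+[x0+np.eye(5)[k]*[.04,.004,.004,.006,.004][k] for k in range(5)]),maxiter=400))
      if best is None or r.fun<best.fun: best=r
  if len(cams)==2: b0=best.x
  print(cams,best.x.round(4),best.fun)
for o1,T in((.125,.006),(.125,.01),(.125,.014),(.119,.012)):
  for th in np.arange(.56,.7,.02):
    print(o1,T,th.round(2),round(min(cost([th,o1,T,W,.205],('side',)) for W in(.01,.014,.018,.022)),3),round(min(cost([th,o1,T,W,.205],('top',)) for W in(.01,.014,.018,.022)),3))
E
python3 fit.py
```

```text
side hull centre 282.33815369413196 129.66146625114015 51.390625
top hull centre 208.48958112125717 115.73886440857932 73.578125Traceback (most recent call last):
  File "fit.py", line 33, in <module>
    r=minimize(f,x0,method='Nelder-Mead',options=dict(initial_simplex=np.vstack([x0]+[x0+np.eye(5)[k]*[.04,.004,.004,.006,.004][k] for k in range(5)]),maxiter=400))
    res = _minimize_neldermead(fun, x0, args, callback, bounds=bounds,
                               **options)
    fsim[j] = func(sim[j])
              ~~~~^^^^^^^^
    fx = function(np.copy(x), *(wrapper_args + args))
  File "fit.py", line 32, in <lambda>
    f=(lambda v:cost(v,cams)) if len(cams)==2 else (lambda v:cost([v[0],*b0[1:]],cams)+0*v[1])
                ~~~~^^^^^^^^
  File "fit.py", line 25, in cost
    m=ren(c,*v); h=obs[c][0]; s+=1-(m&h).sum()/(m|h).sum()
  File "fit.py", line 20, in ren
    p=proj(c,H+off*hx+(r0+w)*e+t*tn); pts.append([(p[0]-q+.5)*K-.5,(p[1]-r+.5)*K-.5])
  File "h.py", line 14, in proj
    m=camera_model(cam); T=np.array(m['world_from_camera']); p=np.linalg.inv(T)@np.append(P,1)
ValueError: time passes only in moves, steps and waits
```

Too many camera_model calls; I'll cache it.

```bash
sed -i 's/^def snap/import functools\ncamera_model=functools.lru_cache(None)(camera_model)\ndef snap/' h.py; timeout 500 python3 fit.py
```

```text
side hull centre 282.33815369413196 129.66146625114015 51.390625
top hull centre 208.48958112125717 115.73886440857932 73.578125
('side', 'top') [0.6236 0.1189 0.0155 0.0206 0.2015] 0.21858603181796932
('side',) [0.6233 0.1209 0.0105 0.0127 0.2032] 0.08892128279883382
('top',) [0.6202 0.1208 0.0108 0.013  0.203 ] 0.127289896128423
0.125 0.006 0.56 0.742 0.657
0.125 0.006 0.58 0.635 0.599
0.125 0.006 0.6 0.497 0.54
0.125 0.006 0.62 0.365 0.506
0.125 0.006 0.64 0.424 0.514
0.125 0.006 0.66 0.562 0.544
0.125 0.006 0.68 0.687 0.61
0.125 0.01 0.56 0.74 0.581
0.125 0.01 0.58 0.643 0.516
0.125 0.01 0.6 0.522 0.441
0.125 0.01 0.62 0.41 0.399
0.125 0.01 0.64 0.487 0.443
0.125 0.01 0.66 0.606 0.529
0.125 0.01 0.68 0.716 0.617
0.125 0.014 0.56 0.746 0.582
0.125 0.014 0.58 0.657 0.545
0.125 0.014 0.6 0.549 0.516
0.125 0.014 0.62 0.456 0.497
0.125 0.014 0.64 0.537 0.532
0.125 0.014 0.66 0.641 0.604
0.125 0.014 0.68 0.738 0.672
0.119 0.012 0.56 0.709 0.58
0.119 0.012 0.58 0.577 0.477
0.119 0.012 0.6 0.416 0.359
0.119 0.012 0.62 0.216 0.251
0.119 0.012 0.64 0.26 0.234
0.119 0.012 0.66 0.448 0.312
0.119 0.012 0.68 0.606 0.42
```

Fitting the clip's outline in both views gives a flap angle of about 0.623 rad; the flap is at about 0.624. Next I'll let it settle, then do the last checks.

jog_arm:
  targets:
    - [0.0,[0,0,0],0]
    - [0.0,[0,0,0],0]
    - [0.0,[0,0,0],0]
    - [0.0,[0,0,0],0]

```text
clock: 19.25
position: [0.5396, 0.0317, 0.199]
ee_rot: [-0.056, 0.055, -0.703, 0.706]
contact_force: [2.3, -7.3, 1.6]
width: 0.0118
```

```bash
python3 m2.py; python3 f.py 4
python3 - <<'E'
from h import *
im,d=snap('side','fin')
print(manip.get_state()['position'],[ (n,np.round(spot_point(n,'side')[0]['position'],1)) for n in('tile_mid','dish_mid')])
E
```

```text
red [331.76 186.66] [ 0.5157 -0.267 ] 0.0499 0.975
0.042 0.029 peak 1.01 cent 0.996
0.042 0.031 peak 0.95 cent 0.994
0.042 0.033 peak 0.99 cent 0.998
0.042 0.035 peak 1.02 cent 0.999
0.042 0.037 peak 0.99 cent 1.0
0.078 0.006 peak 0.87 cent 0.907
0.078 0.01 peak 1.04 cent 0.978
0.078 0.014 peak 0.99 cent 0.967
0.078 0.018 peak 0.94 cent 0.986
0.078 0.022 peak 1.06 cent 1.0
19.55 [0.5396 0.0316 0.199 ] [ 2.4045 -7.0536  1.389 ] [-1.3394 -0.4539  0.1932] 0.011869512787608272
[0.53957062 0.03165524 0.19901287] [('tile_mid', array([317.9, 198. ])), ('dish_mid', array([266.7, 150.4]))]
```

View pics/fin.png

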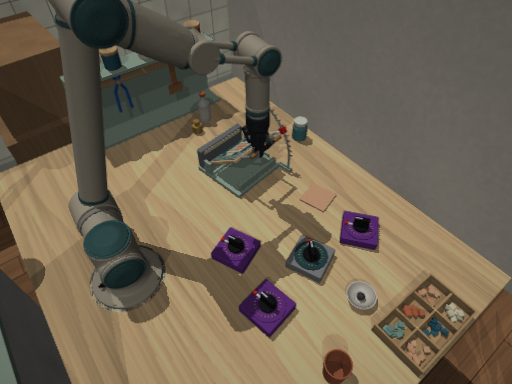

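View pics/m2.png

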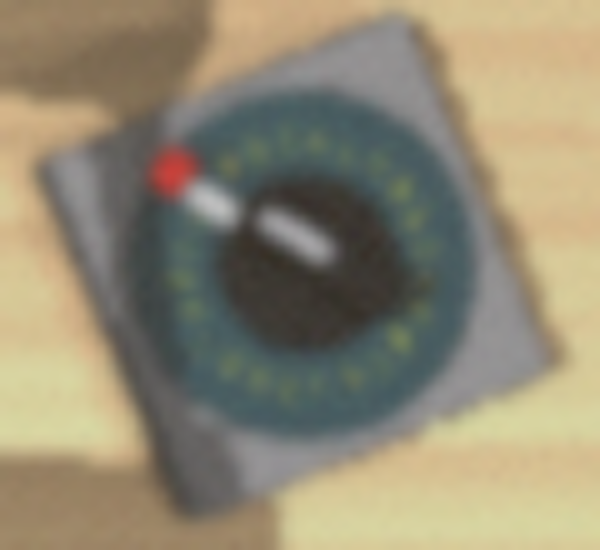

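The white pointer meets the red mark on the knob. The dish (361,295), tile (318,198) and weight (198,127) are where they were, and the hold is steady.

```bash
python3 -c "
from rig import sign_off
print(sign_off())"
```

```text
the job is handed in; nothing more can be done
None
```

Both steps are done in the order asked. I handed the job in at about 20 s on the clock, with the gripper still holding the flap up. The hand-in reports no verdict.

- **Knob:** I turned the knob on the grey light control about 0.73 rad clockwise and let go. In the last pictures its pointer reads about 0.99–1.00 rad and the red mark about 0.98 rad. That is 0.02 rad or less apart, and the mark is where it started.
- **Flap:** I gripped the wooden bar at its middle and swung it up, but the gripper hid the pointer. I set the flap down, regripped 42 mm along the bar and raised it again. The flap reads about 0.624 rad from the arm's height. Fitting the clip's outline gave 0.623 rad from the side camera and 0.620 rad from the top.
- **Bystanders:** By eye in the last side picture, the tile, dish and weight look unmoved.
- **Checks that failed or disagreed:**
    - The network's last dish reading, at pixel (267,150), was a false detection.
    - One automatic reading of the red knob mark, 0.917 rad, was thrown off by background colour.
    - One pointer reading failed while the arm hid the knob. A later look settled both knob readings.

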